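# Point out the wafer piece, then release the chuck vacuum

### The job

Your colleague will take the next sample off the probe station's round brass chuck with tweezers. Show which one: with the gripper pointing down, bring the closed fingertips to a centimetre or two above the middle of the quarter-wafer piece (the one with the rounded edge), coming down over no other sample, and hold still there for at least two seconds without touching anything. Then push the lever of the vacuum valve all the way over to the far side to release the vacuum, and finish with the hand well away from the chuck and all the samples and loose things left where they lay.

Things in the scene. Friction and masses are not known exactly. Their poses are not given: they have to be found in the camera images.
- quarter: the quarter-wafer piece: a silvery flat quarter of a disc (90 degree sector, radius 50 mm), 2.5 mm thick, with a grid of fine lines, lying on the chuck. Origin on its underside below the centroid of its outline; its square corner is at (-21.2, -21.2) mm in its own x, y, the straight sides run from there along +x and +y. All of its edge is 20 mm or more from the centroid
- quarter_top (a point): the middle (centroid) of the quarter-wafer piece's upper face, z up; this is the point to point at
- rectangle: a rectangular wafer piece, 60 mm (x) by 40 mm (y), 2.5 mm thick, same silvery face with a grid, lying on the chuck; origin at the centre of its underside. Not the one to point at
- rectangle_top (a point): the centre of the rectangular piece's upper face, z up
- disc: a plain loose copper disc, 30 mm diameter, 8 mm high, lying on the chuck; origin at the centre of its underside. Not the one to point at
- station: the probe station (fixed), base plate 280 by 370 mm; origin on the table below the chuck's centre. A dark U-shaped platen, top 72 mm above the table, lies round the chuck on its -y, +x and +y sides. On it stand two probe positioners, centred at (115, 152) and (-45, -152) mm in the station's x, y, 60 by 46 mm, tops 142 mm above the table, with small knobs on their outer sides
- chuck_center (a point): centre of the upper face of the brass chuck, a level disc of 200 mm diameter, top 80 mm above the table. The three samples lie on it, middles 46 to 58 mm from its centre and 78 mm or more apart, in any order. A brass arm and needle run in from each positioner and end over the rim, 93 mm from this centre, 12 mm above the chuck; nearer the centre nothing stands above the samples
- valve: the vacuum valve (fixed): an aluminium block 50 mm (x) by 110 mm (y), top 38 mm above the table, with a toggle lever and, 60 mm to the +y side of the lever, a round gauge (42 mm diameter, top 71 mm above the table). Origin on the table below the lever's pivot; +x is the way the lever is to be pushed: to the far side seen from the robot, turned up to 0.5 rad
- lever (a joint): the toggle lever's angle, rad: 0 leaning 0.6 rad from upright to the valve's -x side, towards the robot (vacuum on; it starts at 0 to 0.15); 0.6 upright; 1.2 leaning 0.6 rad to the +x side, at its stop (vacuum off). It has friction only and stays where it is left; pushing it takes 1.5 to 3 N, though the first touch can jolt the hand by 8 N at 50 mm/s
- lever_tip (a point): the lever's free end, 46 mm from the pivot; it moves with the lever. The lever is a bar 7.6 mm thick with a black grip 13 mm thick over its outer 30 mm
- lever_pivot (a point): the lever's pivot, on the valve, 52 mm above the table; axes those of the valve. The lever swings about the valve's y axis through this point. The cheeks beside the pivot reach up to 58 mm above the table
- chip_box: a loose flat chip box 62 by 62 by 20 mm on the table; origin at the centre of its underside
- tweezers: loose steel tweezers lying on the table, 130 mm long (along their x), 11 mm wide, 8 mm high; origin under their middle
- solvent: a loose closed white bottle standing on the table, 56 mm diameter, 130 mm high; origin at the centre of its underside
Mind the look-alikes: they are no part of the job. Of the things like the valve, leave any that is blue; of the rest the larger one is meant.

How it is judged:
By the outcome, as a careful person would: the job done as asked, in the order asked, and still so for the second after the job is handed in, with the robot touching nothing.
It also fails if it takes over 45 s, if anything falls off the work surface, if the arm or the gripper's body presses on something with over 40 N, if the wrist force passes 120 N, or if a joint passes its speed limit or range.

### The arm

A 6-joint arm with a two-finger parallel gripper is mounted at the origin on the work surface. World frame = base frame: x ahead of the robot, y to its left, z up, the work surface at z = 0. Lengths are in m, angles in rad, forces in N, time in s.
With the tool pointing down it reaches from about 0.4 to 0.825 m from the base axis. Payload 7 kg.
Tool frame: the origin (TCP) lies between the finger pads, 19 mm behind the fingertips; this is the grasp point; z points along the fingers, y is the line along which they close (so a half turn about z gives the same grasp; the last joint's range is limited). The gripper opens to 88 mm and grips with 3 to 60 N. Pads are 19 mm wide; open, the fingers measure 130 mm over their backs; the gripper's body (78 mm by 193 mm) begins 47 mm behind the grasp point.
Start: joints at [-0.893, 0.359, 0.012, 0, -1.224, -0.288], TCP at [0.256, -0.624, 0.245] pointing down, gripper open.
Joint ranges: [-3.07, 3.07], [-1.43, 2.12], [-1.02, 1.25], [-3.03, 1.67], [-3.05, -0], [-3.03, 3.03]. Speed limits (rad/s): [2.39, 2.39, 3.01, 3.14, 3.14, 3.14].

### API

Orientations are given as [roll, pitch, yaw] about the fixed x, y, z axes, in that order (R = Rz(yaw) Ry(pitch) Rx(roll)).
In Python, from station import get_state, cams, arm, nets gives the robot as it stands.
- The arm moves only by the shell command python3 -m creep 'ROWS' [FORCE]. ROWS is a JSON object of lists of equal length, an entry for each row: "translation": the shift along the world's x, y, z in mm, a list of three; "spin": the turn about the world's z in rad; "gripper": the opening, from 0 (shut) to 1 (fully open). In form: {"translation": [[dx, dy, dz], ...], "spin": [spin, ...], "gripper": [gripper, ...]}. A call has 1 to 8 rows; each row shifts and turns the commanded pose from where the row before left it; what a row does not reach is not made up. A row lasts 1/10 s, in which the tool goes at most 50 mm and 8.59 degrees, less where a joint would pass 70% of its speed; a pose out of reach is approached as far as the arm can. A call is refused whole if a number of a shift passes 50 or a number of a turn 0.15, either way. A call with a gripper value outside its range is refused whole. The fingers move at their own pace and stop on an object; FORCE is the grip in N (left out, the last holds). Time passes only in rows, so rows that do not move let the fingers close. It gives the time, the measured TCP pose, the force, the opening and the grip force at its end, in the units of the state.
- get_state(): the state, without advancing time (a new reading comes with each control period).
- cams.grab_frame(name): name is "side" or "top"; returns a dict with "img" (400x640x3 uint8, red, green, blue), "mtx" (3x3 intrinsics, pixels), "D" ([k1, k2, p1, p2, k3] as OpenCV has them; the pictures are not rectified), "R" (3x3) and "t" (3): a world point X has camera coordinates R X + t. Camera axes: x right, y down, z forward; pixel columns grow to the right and rows downward; lengths in m; the calibration is good to about 2 mm. A picture is of the moment at which its call begins. There is no depth.
- arm.job_done(): hands the job in; it is judged then, once.
Trained networks look in the newest picture that a camera, given by its name, has taken for a name from the list of things; names that differ only in an ending like _2 or _b are one class to them, and where a whole thing is asked for, a point or a joint stands for the part that bears it (a point fixed in the world has none). Each returns a list of dicts, best first, with "confidence" (0 to 1); they miss things now and then, are a little off and sometimes report something else, mostly with a low value. They report only what shows in the picture. A call takes as long as a camera call. They do not tell look-alikes from the thing itself.
- nets.search_frame(camera, label): "centre" ([x, y, z] in m, in world coordinates, good to about 4 mm: the middle of the surface that is visible of it).
- nets.pinpoint(camera, label): "centre" ([x, y, z] in m, in world coordinates, good to about 4 mm: a listed point, or the origin of a listed thing).
The state is a dict: "t": time; "q": joint angles; "qd": joint speeds; "joint_efforts": joint torques, N m; "eef_pos": TCP position; "ee_rot": TCP orientation; "force": force on the tool from outside, world axes, zero at the start; "moment": the same for the moment, N m; "width": finger opening in m; "gripper_force": force on a finger pad.
Only numpy, scipy, OpenCV 4.12 (cv2) and the standard library are available. Lean on these libraries where they do the work, as an engineer would, in place of code of your own. Each camera call takes 0.05 s, during which the arm holds its last target. There are 200 camera calls.

## Working session

There is one attempt and no reset: what is moved stays moved. The work goes in short steps, Python scripts to look and compute and a shell command to move; the robot and the scene stay as the last step left them, time stands still between calls to the robot, and variables do not carry over. Pictures are saved under pics/ and viewed, at most 10 in all, crops included, and the job is handed in when it is done.

```bash
mkdir -p pics
python3 - <<'E'
from station import get_state,cams,arm,nets
import cv2,numpy as np
for c in("side","top"):
    f=cams.grab_frame(c); cv2.imwrite(f"pics/{c}0.png",f["img"][:,:,::-1])
    for n in["quarter_top","rectangle_top","disc","chuck_center","station","valve","lever_tip","lever_pivot","chip_box","tweezers","solvent"]:
        print(c,n,[(np.round(d["centre"],3).tolist(),round(d["confidence"],2)) for d in nets.pinpoint(c,n)[:4]])
    print(c,"cam pos",-f["R"].T@f["t"])
s=get_state();print(s["t"],s["eef_pos"],s["ee_rot"],s["width"],s["force"])
E
```

```text
side quarter_top [([0.546, -0.15, 0.084], 0.48), ([0.462, 0.236, 0.089], 0.48)]
side rectangle_top [([0.523, -0.062, 0.083], 0.61), ([0.542, -0.148, 0.082], 0.55)]
side disc [([0.612, -0.089, 0.081], 0.57)]
side chuck_center [([0.556, -0.098, 0.082], 0.69)]
side station [([0.558, -0.1, -0.0], 0.72)]
side valve [([0.263, 0.409, 0.0], 0.84), ([0.481, 0.235, 0.004], 0.59), ([0.337, 0.178, -0.003], 0.58)]
side lever_tip [([0.24, 0.409, 0.092], 0.63), ([0.461, 0.239, 0.093], 0.61), ([0.312, 0.184, 0.066], 0.5), ([0.612, -0.088, 0.081], 0.2)]
side lever_pivot [([0.335, 0.179, 0.037], 0.87), ([0.483, 0.237, 0.055], 0.78), ([0.261, 0.406, 0.05], 0.63), ([0.679, 0.217, -0.001], 0.38)]
side chip_box [([0.679, 0.219, -0.002], 0.59)]
side tweezers [([0.478, 0.418, -0.001], 0.82), ([0.676, 0.219, -0.002], 0.48)]
side solvent [([0.623, 0.424, -0.002], 0.73), ([0.477, 0.418, 0.002], 0.58), ([0.519, -0.063, 0.079], 0.43)]
side cam pos [0.45033174 1.24152814 0.68804708]
top quarter_top [([0.542, -0.156, 0.082], 0.87)]
top rectangle_top [([0.52, -0.066, 0.088], 0.83)]
top disc [([0.609, -0.088, 0.08], 0.58)]
top chuck_center [([0.554, -0.103, 0.08], 0.96), ([0.484, 0.236, 0.054], 0.44)]
top station [([0.557, -0.104, -0.0], 0.76)]
top valve [([0.263, 0.403, 0.001], 0.94), ([0.334, 0.178, 0.001], 0.68)]
top lever_tip [([0.323, 0.19, 0.065], 0.6), ([0.235, 0.408, 0.091], 0.56), ([0.464, 0.242, 0.09], 0.44)]
top lever_pivot [([0.269, 0.405, 0.052], 0.83), ([0.484, 0.239, 0.053], 0.67), ([0.478, 0.423, -0.002], 0.67), ([0.334, 0.181, 0.037], 0.63)]
top chip_box [([0.68, 0.216, -0.002], 0.67), ([0.521, -0.069, 0.084], 0.64)]
top tweezers [([0.478, 0.419, -0.002], 0.72)]
top solvent [([0.628, 0.423, 0.001], 0.92)]
top cam pos [0.35515594 0.09689935 0.92606306]
1.2 [ 0.25647178 -0.62434654  0.24536945] [ 3.14159223e+00  1.54168581e-05 -2.75182104e+00] 0.08778856397236905 [-0.33027994 -0.05997818 -0.60435527]
```

View pics/top0.png

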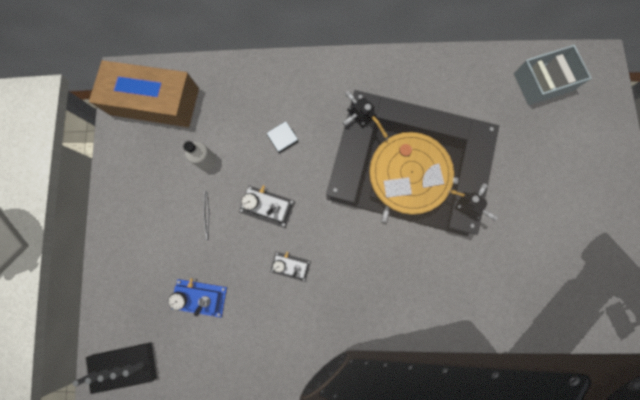

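View pics/side0.png

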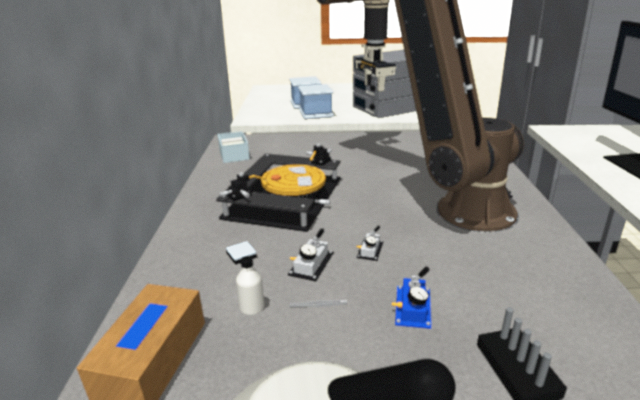

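Top picture: the quarter is at about (433,176), the rectangle at (397,187) and the disc at (405,150). The valve meant is the larger silvery one, with its lever at (273,209) and gauge at (250,202). The small one at (290,267) and the blue one at (200,300) are look-alikes. I'll refine the quarter's centroid and the valve's heading.

```bash
cat > h.py <<'E'
import numpy as np,cv2
def ray(f,px,z):
    u=cv2.undistortPoints(np.array([[px]],float),f["mtx"],f["D"]).ravel()
    d=f["R"].T@np.array([u[0],u[1],1]);o=-f["R"].T@f["t"]
    return o+d*(z-o[2])/d[2]
def proj(f,X): return cv2.projectPoints(np.array([X],float),cv2.Rodrigues(f["R"])[0],f["t"],f["mtx"],f["D"])[0].ravel()
E
python3 - <<'E'
from station import cams
from h import *
f=cams.grab_frame("top");im=f["img"]
hsv=cv2.cvtColor(im,cv2.COLOR_RGB2HSV)
m=((hsv[:,:,1]<90)&(hsv[:,:,2]>130)).astype(np.uint8); m[:,:370]=0;m[:,455:]=0;m[:135]=0;m[215:]=0
n,l,st,c=cv2.connectedComponentsWithStats(m)
for i in range(1,n):
    if st[i,4]>40: print(st[i],c[i].round(1),ray(f,c[i],.0825).round(4))
print("gauge",ray(f,(250,202),.071))
for X in([.544,-.153,.0825],[.4835,.238,.052],[.4625,.2405,.091]): print(X,proj(f,X).round(1))
a=cv2.resize(im[130:220,365:465],None,fx=6,fy=6,interpolation=cv2.INTER_CUBIC)[:400,:]
a=cv2.resize(im[145:205,375:455],(400,300),interpolation=cv2.INTER_CUBIC)
b=cv2.resize(im[175:235,230:310],(400,300),interpolation=cv2.INTER_CUBIC)
cv2.imwrite("pics/crop1.png",np.hstack([a,b])[:,:,::-1])
E
```

```text
[422 163  22  25 389] [432.7 176.4] [ 0.5431 -0.1505  0.0825]
[383 177  29  21 480] [397.3 187.1] [ 0.5198 -0.0651  0.0825]
gauge [0.49540695 0.28765185 0.071     ]
[0.544, -0.153, 0.0825] [433.7 176.1]
[0.4835, 0.238, 0.052] [271.7 207.5]
[0.4625, 0.2405, 0.091] [268. 214.]
```

View pics/crop1.png

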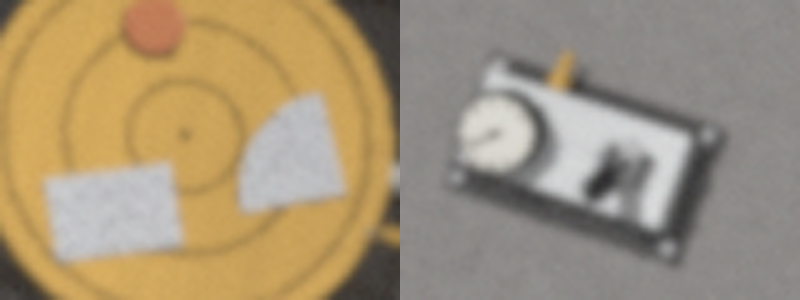

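Left crop: the quarter's rounded edge faces the chuck centre, and its middle is at (433,176), which matches the mask and the networks. Right crop: gauge at px (249,202), lever leaning towards the robot. I'll move over at height with the gripper closing.

```bash
python3 -m creep '{"translation":[[18,30,0],[18,30,0],[18,30,0],[18,30,0],[18,30,0],[18,30,0],[18,30,0],[18,30,0]],"spin":[0,0,0,0,0,0,0,0],"gripper":[0,0,0,0,0,0,0,0]}' 10
python3 - <<'E'
from station import cams
from h import *
f=cams.grab_frame("top")
P=[ray(f,(230+(x-400)/5,175+y/5),.006) for x,y in((497,70),(708,135),(668,247),(458,177))]
for p in P: print(p.round(4))
for i,j in((1,0),(2,3)):
    d=P[j]-P[i]; print("yaw",np.arctan2(-d[0],d[1]),np.hypot(*d[:2]))
for i,j in((2,1),(3,0)):
    d=P[j]-P[i]; print("yaw",np.arctan2(d[1],d[0]),np.hypot(*d[:2]))
E
```

```text
t: 2.05
eef_pos: [0.401, -0.3831, 0.2456]
ee_rot: [-3.141, 0.0, -2.752]
force: [1.1, -0.1, -0.3]
width: 0.0294
gripper_force: 0.0
[0.5405 0.3041 0.006 ]
[0.5031 0.1937 0.006 ]
[0.4457 0.2148 0.006 ]
[0.4846 0.3239 0.006 ]
yaw -0.3265969969697189 0.1165025013402967
yaw -0.34305526534211433 0.11582838431887192
yaw -0.35188781695961524 0.06123214383379166
yaw -0.341074071257438 0.05931252890225237
```

```bash
python3 -m creep '{"translation":[[18,29,0],[18,29,0],[18,29,0],[18,29,0],[18,29,0],[18,29,0],[18,29,0],[17,29,0]],"spin":[0,0,0,0,0,0,0,0],"gripper":[0,0,0,0,0,0,0,0]}'; python3 -m creep '{"translation":[[0,0,-18],[0,0,-18],[0,0,-18],[0,0,-18],[0,0,-15],[0,0,-10],[0,0,-5],[0,0,0]],"spin":[0,0,0,0,0,0,0,0],"gripper":[0,0,0,0,0,0,0,0]}'
```

```text
t: 2.9
eef_pos: [0.5442, -0.1511, 0.2456]
ee_rot: [-3.141, 0.0, -2.752]
force: [0.1, -0.4, 0.3]
width: 0.0002
gripper_force: 0.0
t: 3.7
eef_pos: [0.5433, -0.1524, 0.143]
ee_rot: [3.141, -0.001, -2.752]
force: [0.7, -0.2, 0.3]
width: 0.0007
gripper_force: 0.0
```

```bash
python3 -m creep '{"translation":[[0,0,-8],[0,0,-7],[0,0,-6],[0,0,-4],[0,0,-1],[0,0,0],[0,0,0],[0,0,0]],"spin":[0,0,0,0,0,0,0,0],"gripper":[0,0,0,0,0,0,0,0]}'
python3 - <<'E'
from station import cams,get_state
from h import *
o=[]
for c,b in(("side",(220,130)),("top",(380,135))):
    f=cams.grab_frame(c);x,y=b;print(c,proj(f,[.544,-.1515,.0825]))
    o.append(cv2.resize(f["img"][y:y+80,x:x+100 if c=="top" else x+130],(400,320),interpolation=cv2.INTER_CUBIC))
cv2.imwrite("pics/pt.png",np.hstack(o)[:,:,::-1]); print(get_state()["eef_pos"])
E
```

```text
t: 4.5
eef_pos: [0.5437, -0.1523, 0.1176]
ee_rot: [-3.141, 0.0, -2.752]
force: [-0.4, -0.3, -0.3]
width: 0.0004
gripper_force: 0.0
side [297.0561769  168.54467088]
top [433.06547774 176.07615662]
[ 0.54361001 -0.15234289  0.11759119]
```

View pics/pt.png

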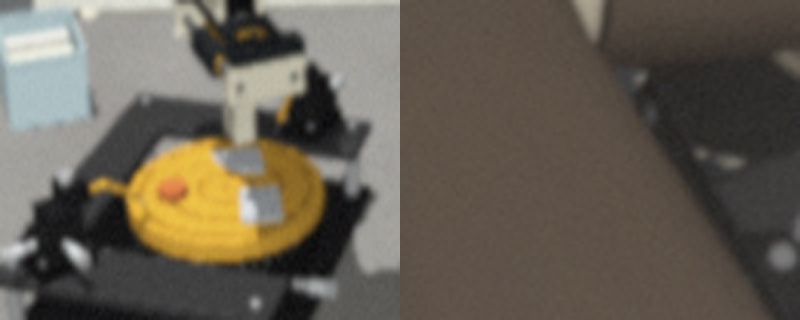

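Side view: the closed tips hover just over the quarter at crop (240,140), clear of the needles. In the top view the arm hides them. Now I'll hold, then rise straight up.

```bash
H='x'; for i in 1 2 3; do python3 -m creep '{"translation":[[0,0,0],[0,0,0],[0,0,0],[0,0,0],[0,0,0],[0,0,0],[0,0,0],[0,0,0]],"spin":[0,0,0,0,0,0,0,0],"gripper":[0,0,0,0,0,0,0,0]}' | head -2; done; python3 -m creep '{"translation":[[0,0,8],[0,0,15],[0,0,20],[0,0,20],[0,0,20],[0,0,20],[0,0,20],[0,0,0]],"spin":[0,0,0,0,0,0,0,0],"gripper":[0,0,0,0,0,0,0,0]}'
```

```text
t: 5.4
eef_pos: [0.5435, -0.1523, 0.1173]
t: 6.2
eef_pos: [0.5435, -0.1524, 0.1174]
t: 7.0
eef_pos: [0.5435, -0.1523, 0.1173]
t: 7.8
eef_pos: [0.545, -0.1526, 0.2441]
ee_rot: [-3.139, 0.005, -2.751]
force: [-0.8, 0.4, -0.2]
width: 0.0005
gripper_force: 0.0
```

```bash
python3 -m creep '{"translation":[[-7,26,0],[-8,26,0],[-8,26,0],[-8,26,0],[-8,26,0],[-8,26,0],[-8,26,0],[-8,26,0]],"spin":[-0.046,-0.046,-0.046,-0.046,-0.046,-0.046,-0.046,-0.046],"gripper":[0,0,0,0,0,0,0,0]}';python3 -m creep '{"translation":[[-8,26,0],[-8,26,0],[-8,26,0],[-8,26,0],[-8,26,0],[-8,26,0],[-8,26,0],[-8,23,0]],"spin":[-0.046,-0.046,-0.046,-0.046,-0.046,-0.046,-0.046,-0.046],"gripper":[0,0,0,0,0,0,0,0]}'
python3 -m creep '{"translation":[[0,0,0],[0,0,-10],[0,0,-20],[0,0,-20],[0,0,-20],[0,0,-20],[0,0,-10],[0,0,0]],"spin":[0,0,0,0,0,0,0,0],"gripper":[0,0,0,0,0,0,0,0]}'
```

```text
t: 8.6
eef_pos: [0.4799, 0.0566, 0.2404]
ee_rot: [3.141, 0.0, -3.122]
force: [0.2, 0.3, -0.3]
width: 0.0002
gripper_force: 0.0
t: 9.4
eef_pos: [0.4159, 0.2617, 0.2404]
ee_rot: [3.142, -0.0, 2.794]
force: [-0.3, -0.5, -0.5]
width: 0.0007
gripper_force: 0.0
t: 10.2
eef_pos: [0.4159, 0.2592, 0.1388]
ee_rot: [-3.139, -0.001, 2.795]
force: [-0.6, 0.3, 0.7]
width: 0.0005
gripper_force: 0.0
```

```bash
python3 -m creep '{"translation":[[0,0,-10],[0,0,-10],[0,0,-10],[0,0,-8],[0,0,-4],[0,0,-2],[0,0,0],[0,0,0]],"spin":[0,0,0,0,0,0,0,0],"gripper":[0,0,0,0,0,0,0,0]}'
python3 - <<'E'
from station import cams,nets
from h import *
f=cams.grab_frame("side")
for n in("lever_tip","lever_pivot"): print(n,[(np.round(d["centre"],3).tolist(),round(d["confidence"],2)) for d in nets.pinpoint("side",n)[:4]])
cv2.imwrite("pics/lev.png",cv2.resize(f["img"][200:290,260:400],(700,450),interpolation=cv2.INTER_CUBIC)[:,:,::-1])
E
```

```text
t: 11.0
eef_pos: [0.4166, 0.2608, 0.0966]
ee_rot: [3.141, 0.0, 2.795]
force: [0.3, 0.1, -0.3]
width: 0.0003
gripper_force: 0.0
lever_tip [([0.312, 0.186, 0.064], 0.54), ([0.234, 0.414, 0.092], 0.52), ([0.463, 0.238, 0.09], 0.44)]
lever_pivot [([0.334, 0.181, 0.034], 0.93), ([0.485, 0.236, 0.052], 0.82), ([0.261, 0.407, 0.052], 0.64)]
```

View pics/lev.png

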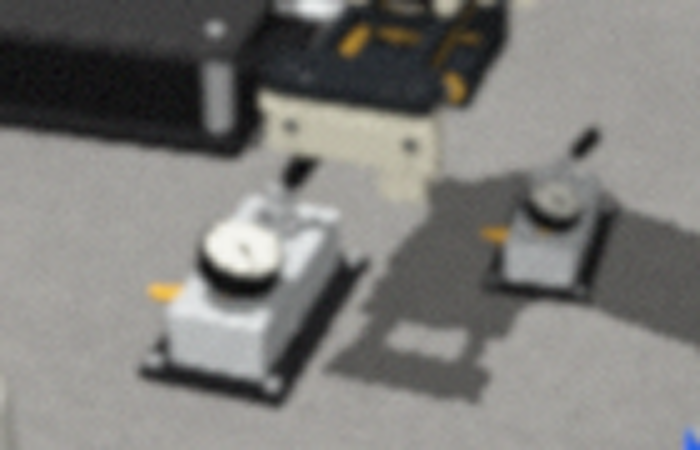

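Run:
```python
from station import cams,get_state
from h import *
from scipy.spatial.transform import Rotation as Ro
f=cams.grab_frame("side");s=get_state();R=Ro.from_euler("xyz",s["ee_rot"]).as_matrix();p=np.array(s["eef_pos"])
print(R.round(2))
for v in([0,0,19],[0,0,0],[0,0,-47],[39,0,-47],[-39,0,-47],[0,96,-47],[0,-96,-47],[9,0,19],[-9,0,19],[0,-21,19],[0,21,19]):
    q=proj(f,p+R@np.array(v)/1000);print(v,((q-[260,200])*5).round())
```

```text
[[-0.94  0.34  0.  ]
 [ 0.34  0.94  0.  ]
 [-0.    0.   -1.  ]]
[0, 0, 19] [406. 184.]
[0, 0, 0] [406. 151.]
[0, 0, -47] [405.  66.]
[39, 0, -47] [484.  78.]
[-39, 0, -47] [328.  54.]
[0, 96, -47] [339. 166.]
[0, -96, -47] [463. -21.]
[9, 0, 19] [423. 187.]
[-9, 0, 19] [388. 181.]
[0, -21, 19] [419. 163.]
[0, 21, 19] [392. 206.]
```

The bottom edge of the gripper body in the picture projects where expected, at z≈0.144, so it is clear of the lever and gauge. Now the push along (0.943,-0.333).

```bash
python3 -m creep '{"translation":[[4.7,-1.7,0],[4.7,-1.7,0],[4.7,-1.7,0],[4.7,-1.7,0],[4.7,-1.7,0],[4.7,-1.7,0],[4.7,-1.7,0],[4.7,-1.7,0]],"spin":[0,0,0,0,0,0,0,0],"gripper":[0,0,0,0,0,0,0,0]}'; python3 -m creep '{"translation":[[3.8,-1.3,0],[3.8,-1.3,0],[3.8,-1.3,0],[3.8,-1.3,0],[3.8,-1.3,0],[3.8,-1.3,0],[0,0,0],[0,0,0]],"spin":[0,0,0,0,0,0,0,0],"gripper":[0,0,0,0,0,0,0,0]}'
```

```text
t: 12.0
eef_pos: [0.454, 0.2466, 0.0963]
ee_rot: [-3.141, -0.001, 2.795]
force: [-6.1, 0.5, 4.5]
width: 0.0003
gripper_force: 2.9
t: 12.8
eef_pos: [0.4773, 0.2394, 0.0964]
ee_rot: [3.141, 0.0, 2.795]
force: [-0.0, -0.3, 0.9]
width: 0.0003
gripper_force: 0.0
```

```bash
python3 -m creep '{"translation":[[1.9,-0.7,0],[1.9,-0.7,0],[1.9,-0.7,0],[1.9,-0.7,0]],"spin":[0,0,0,0],"gripper":[0,0,0,0]}'
python3 - <<'E'
from station import cams,nets
from h import *
f=cams.grab_frame("side")
for n in("lever_tip","lever_pivot"): print(n,[(np.round(d["centre"],3).tolist(),round(d["confidence"],2)) for d in nets.pinpoint("side",n)[:4]])
cv2.imwrite("pics/lev2.png",cv2.resize(f["img"][200:290,260:400],(700,450),interpolation=cv2.INTER_CUBIC)[:,:,::-1])
E
```

```text
t: 13.2
eef_pos: [0.4844, 0.2364, 0.0963]
ee_rot: [-3.141, -0.0, 2.796]
force: [-2.2, 1.0, 0.0]
width: 0.0006
gripper_force: 1.0
lever_tip [([0.24, 0.413, 0.094], 0.58), ([0.311, 0.185, 0.064], 0.52), ([0.509, 0.224, 0.088], 0.35)]
lever_pivot [([0.261, 0.404, 0.051], 0.8), ([0.333, 0.18, 0.037], 0.73), ([0.484, 0.235, 0.052], 0.63)]
```

View pics/lev2.png

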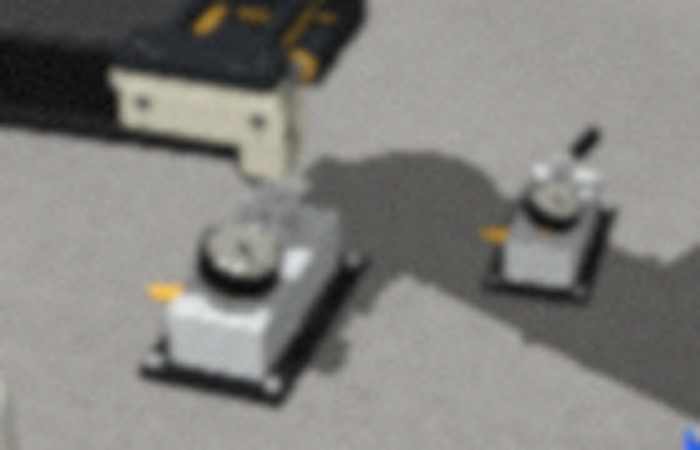

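The lever is hidden behind the fingers at crop (260,160). The network puts its tip at about 26 mm on the far side, close to the stop. I'll keep creeping until the force rises.

```bash
for i in 1; do python3 -m creep '{"translation":[[1,-0.35,0],[1,-0.35,0],[0,0,0]],"spin":[0,0,0],"gripper":[0,0,0]}'; done; python3 -m creep '{"translation":[[1,-0.35,0],[0,0,0]],"spin":[0,0],"gripper":[0,0]}'
```

```text
t: 13.65
eef_pos: [0.4866, 0.2357, 0.0964]
ee_rot: [-3.142, 0.0, 2.795]
force: [-1.7, 0.5, 0.1]
width: 0.0004
gripper_force: 0.8
t: 13.85
eef_pos: [0.4871, 0.2354, 0.0962]
ee_rot: [-3.141, -0.001, 2.795]
force: [-4.7, 2.8, 0.7]
width: 0.0005
gripper_force: 2.1
```

```bash
python3 -m creep '{"translation":[[1,-0.35,0],[0,0,0]],"spin":[0,0],"gripper":[0,0]}'; python3 -m creep '{"translation":[[1,-0.35,0],[0,0,0]],"spin":[0,0],"gripper":[0,0]}'; python3 -m creep '{"translation":[[1,-0.35,0],[0,0,0]],"spin":[0,0],"gripper":[0,0]}'
```

```text
t: 14.05
eef_pos: [0.4875, 0.2352, 0.096]
ee_rot: [-3.141, -0.002, 2.795]
force: [-8.0, 4.8, 1.5]
width: 0.0004
gripper_force: 3.9
t: 14.25
eef_pos: [0.4878, 0.235, 0.0959]
ee_rot: [-3.141, -0.003, 2.795]
force: [-11.1, 6.2, 2.1]
width: 0.0008
gripper_force: 5.8
t: 14.45
eef_pos: [0.4881, 0.2349, 0.0958]
ee_rot: [-3.141, -0.004, 2.795]
force: [-15.5, 9.0, 5.1]
width: 0.0004
gripper_force: 8.0
```

The force climbs stiffly to about 18 N, so the lever is on its stop. I'll back off, rise and check.

```bash
python3 -m creep '{"translation":[[-5,1.8,0],[-10,3.5,0],[-12,4,0],[-12,4,0],[-12,4,0],[-10,3,0],[0,0,10],[0,0,20]],"spin":[0,0,0,0,0,0,0,0],"gripper":[0,0,0,0,0,0,0,0]}'; python3 -m creep '{"translation":[[0,0,20],[0,0,25],[0,0,25],[0,10,25],[-5,20,10],[-5,20,0],[0,10,0],[0,0,0]],"spin":[0,0,0,0,0,0,0,0],"gripper":[0,0,0,0,0,0,0,0]}'
python3 - <<'E'
from station import cams,nets
from h import *
f=cams.grab_frame("side");g=cams.grab_frame("top")
for c in("side","top"):
  for n in("lever_tip","lever_pivot","quarter_top","rectangle_top","disc","chip_box","tweezers","solvent"): print(c,n,[(np.round(d["centre"],3).tolist(),round(d["confidence"],2)) for d in nets.pinpoint(c,n)[:4]])
a=cv2.resize(f["img"][210:285,280:380],(400,300),interpolation=cv2.INTER_CUBIC)
b=cv2.resize(g["img"][130:280,210:410],(400,300),interpolation=cv2.INTER_CUBIC)
cv2.imwrite("pics/end.png",np.hstack([a,b])[:,:,::-1])
E
```

```text
t: 15.25
eef_pos: [0.4286, 0.2543, 0.1262]
ee_rot: [-3.139, -0.001, 2.796]
force: [0.0, 0.1, 0.3]
width: 0.0003
gripper_force: 0.0
t: 16.05
eef_pos: [0.4195, 0.3155, 0.2316]
ee_rot: [3.141, 0.0, 2.797]
force: [0.5, 0.3, -0.4]
width: 0.0006
gripper_force: 0.0
side lever_tip [([0.312, 0.184, 0.067], 0.58), ([0.237, 0.413, 0.091], 0.52), ([0.508, 0.224, 0.087], 0.5)]
side lever_pivot [([0.484, 0.236, 0.051], 0.95), ([0.339, 0.183, 0.035], 0.9), ([0.265, 0.402, 0.052], 0.67), ([0.485, 0.231, 0.003], 0.56)]
side quarter_top [([0.546, -0.149, 0.081], 0.61)]
side rectangle_top [([0.522, -0.061, 0.081], 0.41)]
side disc [([0.612, -0.087, 0.077], 0.63), ([0.544, -0.15, 0.082], 0.35)]
side chip_box [([0.679, 0.216, -0.002], 0.84)]
side tweezers [([0.478, 0.417, 0.001], 0.7)]
side solvent [([0.624, 0.424, 0.001], 0.68)]
top lever_tip [([0.51, 0.225, 0.086], 0.53), ([0.32, 0.187, 0.064], 0.4), ([0.236, 0.408, 0.088], 0.38)]
top lever_pivot [([0.485, 0.237, 0.051], 0.8), ([0.267, 0.402, 0.051], 0.69), ([0.336, 0.176, 0.037], 0.57)]
top quarter_top [([0.54, -0.152, 0.084], 0.82)]
top rectangle_top [([0.52, -0.064, 0.086], 0.84)]
top disc [([0.61, -0.09, 0.079], 0.61)]
top chip_box [([0.674, 0.217, -0.002], 0.65), ([0.608, -0.091, 0.078], 0.5)]
top tweezers [([0.623, 0.418, 0.004], 0.62), ([0.554, -0.102, 0.08], 0.39)]
top solvent [([0.622, 0.42, 0.002], 0.83)]
```

View pics/end.png

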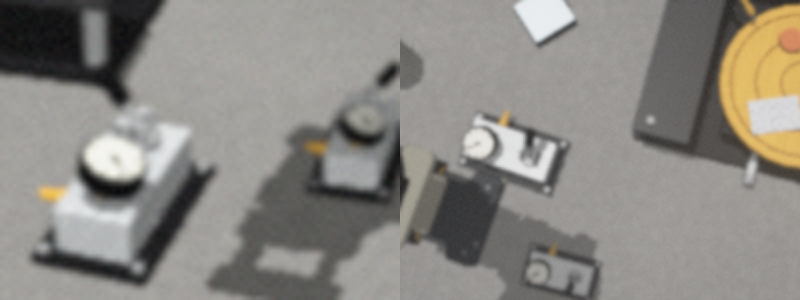

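The lever now leans to the far side (left crop, (118,92); right crop, (528,135)). Its tip is 27 mm beyond the pivot, at its stop. The samples and loose things are where they were, and the hand is clear.

```bash
python3 -c "
from station import arm;print(arm.job_done())"
```

```text
the job is handed in; nothing more can be done
None
```

I pointed at the quarter-wafer piece and held for over two seconds about 15 mm above its middle. I then pushed the valve lever to its far stop and handed the job in with the hand well clear and nothing else moved; I haven't seen the verdict.

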